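Set the red valve on the glazing bench

TASK

Set the air for the glaze sprayer: take the black handle on the red valve wheel and turn it clockwise (seen from above) until the valve is fully closed against its stop, then open it exactly two full turns from there, not overshooting. Finish while still gripping the red wheel's handle at that setting; leave the blue valve, the vase, the glaze jar and the brush as they are.

Things in the scene. Friction and masses are not known exactly. Their poses are not given: they have to be found in the camera images.
- red_valve: bench-mounted brass valve with a red hand wheel; fixed to the bench, stem vertical. Origin on the stem axis at the bench top, z up. Round foot 84 mm across, body 58 mm at most; +x of this body is the direction of its short brass outlet spout (62 mm from the axis, 34 mm up). The wheel (rim 124 mm over all, 14 mm thick, its middle 100 mm above the bench, three spokes) turns about the stem axis without rising or sinking
- red_handle: black upright crank handle on the rim of the red wheel, a cylinder 22 mm in diameter and 55 mm tall that revolves freely on its own vertical pin, so a gripper can carry it round without turning itself. Origin at the middle of the handle on its axis: 55 mm from the stem axis, 136 mm above the bench (handle spans 108.5 to 163.5 mm, a 2 mm pin head on top). Nothing stands above the rim beside it
- red_wheel (a joint): opening of the red valve in rad: 0 = closed against its hard stop, growing counter-clockwise seen from above (opening), 6.283 per turn, 31.4 fully open. It starts somewhat open (0.2 to 0.9 turns). At 0 and at every whole turn the handle stands exactly over the outlet spout (+x of the valve). Stiff packing: turning takes about 3 N at the handle, more when faster, and the wheel stays where it is left
- blue_valve: bench-mounted brass valve with a blue hand wheel; fixed to the bench, stem vertical. Origin on the stem axis at the bench top, z up. Round foot 84 mm across, body 58 mm at most; +x of this body is the direction of its short brass outlet spout (62 mm from the axis, 34 mm up). The wheel (rim 124 mm over all, 14 mm thick, its middle 100 mm above the bench, three spokes) turns about the stem axis without rising or sinking. Not to be turned
- blue_handle: black upright crank handle on the rim of the blue wheel, a cylinder 22 mm in diameter and 55 mm tall that revolves freely on its own vertical pin, so a gripper can carry it round without turning itself. Origin at the middle of the handle on its axis: 55 mm from the stem axis, 136 mm above the bench (handle spans 108.5 to 163.5 mm, a 2 mm pin head on top). Nothing stands above the rim beside it. Not to be moved
- vase: loose white unglazed pear-shaped vase, 88 mm across and 160 mm tall, standing beyond the valves; origin at the centre of its underside. Leave alone
- glaze_jar: loose white jar with a green cap, 68 mm across, 85 mm tall, standing at the left side of the bench; origin at the centre of its underside. Leave alone
- brush: loose brush lying flat on the bench on the robot's side of the valves, under 40 mm high; origin at the bench near the middle of its length. Leave alone
Not all that is in view belongs to the job. What is shaped like the red_valve but green or turquoise is not meant.

How it is judged:
On the way, in this order (a step that is already met when the one before it is completed fails the run):
1. the red valve is closed against its stop (within 0.05 rad) (value of joint red_wheel below 0.05 rad), for 0.1 s.
2. the red valve is opened two turns again (within 0.2 rad) with its handle gripped (value of joint red_wheel between 12.366 and 12.766 rad and contact force between the fingers and red_handle above 4 N and distance between the grasp point and red_handle below 0.035 m and horizontal distance between the grasp point and red_handle below 0.018 m), for 0.2 s.
At the end, for the whole second after the job is handed in: After closing to its stop, the red valve stands two turns open (12.57 rad, within 0.2 rad) and still, its handle gripped (over 4 N, grasp point within 35 mm of the handle's middle, 18 mm in plan); blue handle within 20 mm, vase, jar and brush within 30 mm of their starts (all of step 2 and velocity of joint red_wheel between -0.1 and 0.1 rad/s and distance of each of vase, glaze_jar, brush from where it was at the start of the episode below 0.03 m and distance of blue_handle from where it was at the start of the episode below 0.02 m); the arm keeps its last pose, push and grip.
It fails at once if the red valve is opened well past two turns (more than 0.5 rad over) (value of joint red_wheel above 13.066 rad).
It fails at once if the blue wheel is turned (handle moved over 20 mm) (distance of blue_handle from where it was at the start of the episode above 0.02 m).
It fails at once if the white vase is shoved (over 30 mm) or knocked over (distance of vase from where it was at the start of the episode above 0.03 m or angle between vase's own z axis and vertical above 0.5 rad).
It fails at once if the glaze jar is shoved (over 30 mm) or knocked over (distance of glaze_jar from where it was at the start of the episode above 0.03 m or angle between glaze_jar's own z axis and vertical above 0.5 rad).
It fails at once if the brush is shoved (over 30 mm) or knocked over (distance of brush from where it was at the start of the episode above 0.03 m or angle between brush's own z axis and vertical above 0.5 rad).
It also fails if it takes over 64 s, if anything falls off the work surface, if the arm or the gripper's body presses on something with over 40 N, if the wrist force passes 120 N, or if a joint passes its speed limit or range.

ROBOT

A 6-joint arm with a two-finger parallel gripper is mounted at the origin on the work surface. World frame = base frame: x ahead of the robot, y to its left, z up, the work surface at z = 0. Lengths are in m, angles in rad, forces in N, time in s.
With the tool pointing down it reaches from about 0.35 to 0.975 m from the base axis. Payload 4.9 kg.
Tool frame: the origin (TCP) lies midway between the tips of the shut fingers; the grasp point (between the pads) lies 19 mm behind it (manip.grip_point_offset is the distance from the TCP to the grasp point, in m); z points along the fingers, y is the direction in which the jaws open and shut (so a half turn about z gives the same grasp; the last joint's range is limited). The gripper opens to 85 mm and grips with 20 to 120 N. Pads are 22 mm wide; open, the fingers measure 114 mm over their backs; the gripper's body (76 mm by 85 mm) begins 54 mm behind the grasp point. The pads swing forward as they close: fully open they stand 13 mm farther back than shut.
Start: joints at [-0.119, 0.053, 1.613, -0, 1.476, -0.119], TCP at [0.625, 0, 0.231] pointing down, gripper open.
Joint ranges: [-3.01, 3.01], [-1.01, 2.22], [0.06, 2.58], [-1.02, 4.17], [0.09, 2.62], [-3.14, 3.14]. Speed limits (rad/s): [2.57, 2.57, 3.14, 3.14, 3.14, 3.14].

INTERFACE

Orientations are given as a unit quaternion [w, x, y, z].
In Python, from plant import manip gives the robot as it stands. The module is installed in compiled form; this text tells all that it offers.
- The arm moves only by the tool send_rows, never from a script. Its argument "steps" is a list of rows, each a list of 6 numbers: the shift along the tool's x, y, z in m, then the turn, a rotation vector about the tool's x, y, z in degrees. In form: [[dx, dy, dz, wx, wy, wz], ...]. A call has 1 to 8 rows; each row shifts and turns the commanded pose from where the row before left it, along the tool's axes as they then stand; what a row does not reach is not made up. A row lasts 1/8 s, in which the tool goes at most 62.5 mm and 10.7 degrees, less where a joint would pass 70% of its speed; a pose out of reach is approached as far as the arm can. A call is refused whole if a number of a shift passes 0.0625 or a number of a turn 10.7, either way. A call with a gripper value outside its range is refused whole. "grip" is the opening, from 0 (shut) to 1 (fully open), set as the call begins (left out, the last holds). The fingers move at their own pace and stop on an object; the grip force is fixed at half the most. Time passes only in rows, so rows that do not move let the fingers close. It gives the time, the measured TCP pose, the force and the opening at its end, in the units of the state.
- manip.state(): the state, without advancing time (a new reading comes with each control period).
- manip.grab_frame(name): name is "scene" or "side" or "wrist"; returns the picture (420x560x3 uint8, blue, green, red); there is no depth.
- manip.get_calibration(name): a dict with "K" (3x3 intrinsics, pixels), "R" (3x3) and "t" (3): a world point X has camera coordinates R X + t. Camera axes: x right, y down, z forward; pixel columns grow to the right and rows downward; lengths in m; the calibration is good to about 2 mm. A picture is of the moment at which its call begins: read the wrist's pose just before it. get_calibration takes no time and is no camera call; for the wrist camera it gives the pose at the moment of the call.
- manip.job_done(): hands the job in, once; it reports no verdict.
The state is a dict: "time": time; "joint_pos": joint angles; "joint_vel": joint speeds; "joint_efforts": joint torques, N m; "tool_pos": TCP position; "tool_rot": TCP orientation; "contact_force": force on the tool from outside, world axes, zero at the start; "ft_torque": the same for the moment, N m; "gripper_width": opening from 0.0 (shut) to 1.0 (fully open).
Only numpy, scipy, OpenCV 4.12 (cv2) and the standard library are available. Lean on these libraries where they do the work, as an engineer would, in place of code of your own. Each camera call takes 0.05 s, during which the arm holds its last target.

## Working session

There is one attempt and no reset: what is moved stays moved. The work goes in short steps, Python scripts to look and compute and a tool call to move; the robot and the scene stay as the last step left them, time stands still between calls to the robot, and variables do not carry over. Pictures are saved under pics/ and viewed, and the job is handed in when it is done.

Besides the shell and the picture viewer there is one more tool, called as name(argument=value, ...), one argument or row to a line, values as JSON. send_rows: Moves the arm, as the interface text tells. Its arguments: {"type":"object","properties":{"steps":{"type":"array"},"grip":{"type":"number"}},"required":["steps"]}

```bash
mkdir -p pics; ls
python3 - <<'E'
from plant import manip
import cv2
s=manip.state()
for k in s: print(k,s[k])
for n in ("scene","side","wrist"):
    c=manip.get_calibration(n); print(n,c)
    cv2.imwrite(f"pics/{n}0.png",manip.grab_frame(n))
print(manip.grip_point_offset)
E
```

```text
pics
time 0.0
joint_pos [-1.18999466e-01  5.33647201e-02  1.61430354e+00  1.12226118e-05
  1.47599089e+00 -1.19006965e-01]
joint_vel [-3.19426299e-05  1.21242337e-04 -7.41450797e-04  4.31621042e-04
 -3.49755888e-03  4.60833981e-04]
joint_efforts [ 2.70554956e-04 -3.93670499e+01 -3.70175600e+01 -1.62778279e-04
  6.93513779e-03 -6.06393527e-06]
tool_pos [6.24375675e-01 7.85414677e-05 2.30052441e-01]
tool_rot [-8.15646058e-04  7.07104132e-01  7.07108675e-01 -6.34320732e-04]
contact_force [-0.44841735  1.05024971 -0.43711047]
ft_torque [-0.02132742 -0.00556238  0.03990557]
gripper_width 0.9986284399952913
scene {'K': array([[418.16863541,   0.        , 273.89011852],
       [  0.        , 418.16863541, 199.76733043],
       [  0.        ,   0.        ,   1.        ]]), 'R': array([[-0.51170134,  0.85915232,  0.00436219],
       [ 0.67047186,  0.40248996, -0.62327307],
       [-0.53724224, -0.31600494, -0.7819921 ]]), 't': array([ 0.26048626, -0.31743872,  1.33335717])}
side {'K': array([[525.86459901,   0.        , 287.41113923],
       [  0.        , 525.86459901, 214.44369688],
       [  0.        ,   0.        ,   1.        ]]), 'R': array([[ 0.89427593, -0.44751155,  0.00199551],
       [-0.24912648, -0.50153137, -0.82849399],
       [ 0.37176143,  0.74040509, -0.5599944 ]]), 't': array([-0.47549064,  0.24634316,  1.1410124 ])}
wrist {'K': array([[334.2992268 ,   0.        , 278.76819459],
       [  0.        , 334.2992268 , 210.15023572],
       [  0.        ,   0.        ,   1.        ]]), 'R': array([[ 9.99995761e-01, -2.28772910e-04, -2.90277031e-03],
       [ 6.55263133e-04, -9.53656819e-01,  3.00895733e-01],
       [-2.83708350e-03, -3.00896359e-01, -9.53652626e-01]]), 't': array([-0.62336944, -0.0402228 ,  0.38046052])}
0.0187
```

View pics/scene0.png

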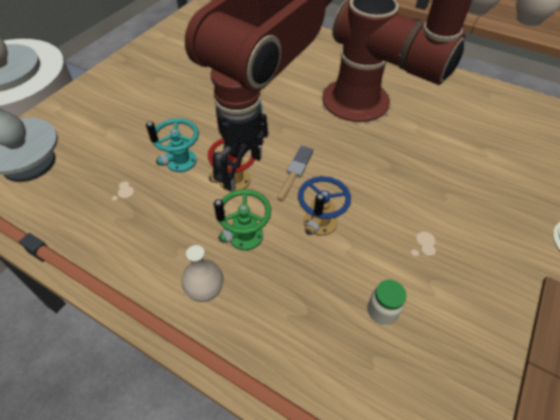

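View pics/side0.png

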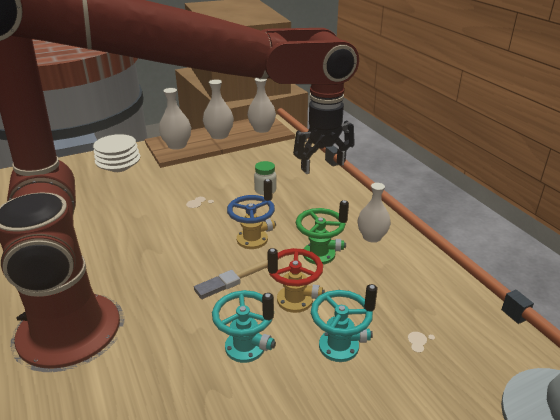

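View pics/wrist0.png

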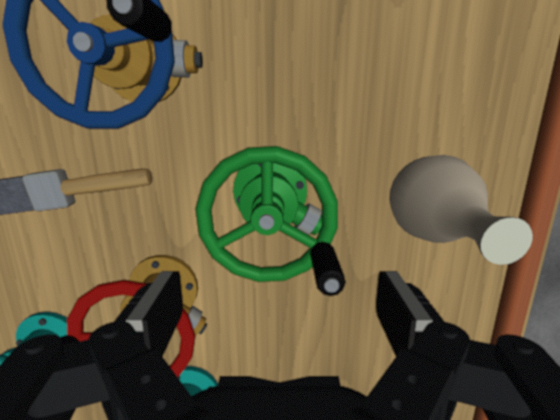

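```bash
cat > h.py <<'E'
import numpy as np, cv2
from plant import manip
def ray(c,px,z):
    K,R,t=c["K"],c["R"],c["t"]
    d=R.T@np.linalg.inv(K)@np.r_[px,1.]
    o=-R.T@t
    return o+d*(z-o[2])/d[2]
def proj(c,X):
    p=c["K"]@(c["R"]@np.asarray(X,float)+c["t"]); return p[:2]/p[2]
def circ(P):
    A=np.c_[2*P,np.ones(len(P))]; s=np.linalg.lstsq(A,(P**2).sum(1),rcond=None)[0]
    return s[:2],np.sqrt(s[2]+s[:2]@s[:2])
E
python3 - <<'E'
from h import *
im=cv2.imread("pics/side0.png"); c=manip.get_calibration("side")
hsv=cv2.cvtColor(im,cv2.COLOR_BGR2HSV)
H,S,V=cv2.split(hsv)
for n,m in dict(red=((H<6)|(H>174))&(S>180),blue=(H>105)&(H<125)&(S>130),green=(H>50)&(H<75)&(S>130),turq=(H>82)&(H<97)&(S>130)).items():
    m=m.astype(np.uint8)*255
    nn,l,st,ce=cv2.connectedComponentsWithStats(m)
    for i in range(1,nn):
        if st[i,4]>150:
            print(n,st[i])
            if n=="red" and 240<ce[i][0]<340 and ce[i][1]>230 or n!="red":
                ys,xs=np.where(l==i)
                # convex hull = outer rim
                h=cv2.convexHull(np.c_[xs,ys].astype(np.int32))[:,0]
                if n=="red" : 
                    P=np.array([ray(c,p,.1)[:2] for p in h]); print("  hull circ",circ(P))
                (ex,ey),ax,an=cv2.fitEllipse(h.astype(np.float32)) if len(h)>5 else ((0,0),0,0)
                print("  ell",ex,ey,ray(c,(ex,ey),.1))
x=im[210:320,220:360]; cv2.imwrite("pics/crop1.png",cv2.resize(x,None,fx=5,fy=5,interpolation=cv2.INTER_CUBIC))
w=cv2.imread("pics/wrist0.png"); cv2.imwrite("pics/crop2.png",cv2.resize(w[220:420,20:240],None,fx=3,fy=3,interpolation=cv2.INTER_CUBIC))
E
```

```text
red [271 249  52  37 709]
  hull circ (array([ 0.48051993, -0.13861519]), np.float64(0.06113863796318343))
  ell 295.3053894042969 266.5605163574219 [ 0.48013092 -0.14148609  0.1       ]
blue [228 195  46  25 190]
  ell 250.5186767578125 207.05206298828125 [0.486333   0.12242891 0.1       ]
green [296 209  49  27 291]
  ell 319.8155212402344 222.17015075683594 [ 0.61283124 -0.01652602  0.1       ]
turq [ 212  291   59   44 1016]
  ell 242.572265625 312.3122863769531 [ 0.32189058 -0.22038832  0.1       ]
turq [ 311  290   61   70 1742]
  ell 340.1750793457031 323.0385437011719 [ 0.47981057 -0.33149215  0.1       ]
turq [225 336  38  24 344]
  ell 242.307373046875 347.1209716796875 [ 0.28700394 -0.30316311  0.1       ]
```

View pics/crop1.png

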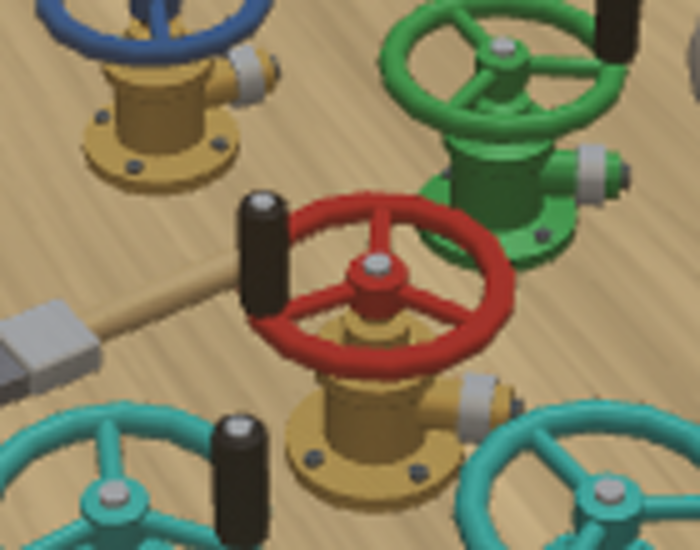

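View pics/crop2.png

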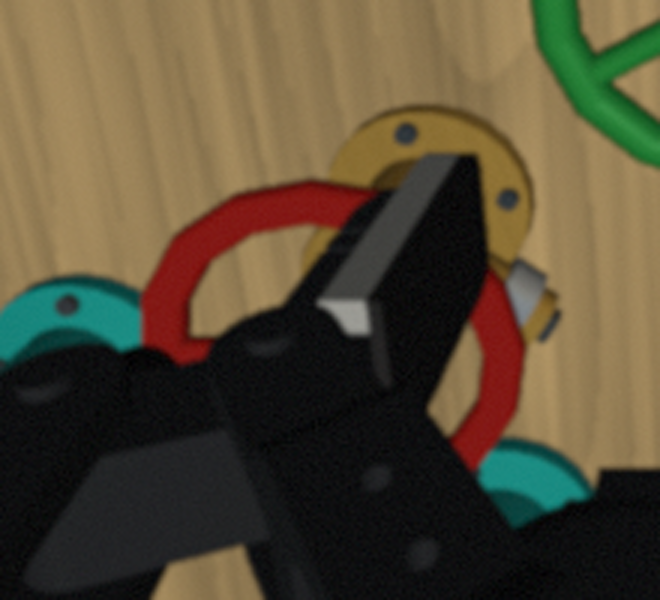

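Run:
```python
from h import *
c=manip.get_calibration("side")
C=np.array([.480,-.140])
def p(n,px,z):
    X=ray(c,px,z); d=X[:2]-C; print(n,X.round(4),np.hypot(*d).round(4),np.degrees(np.arctan2(d[1],d[0])).round(1))
p("hub",(295.2,262.6),.112)
p("handle",(272.4,250),.1655)
p("spout",(323.2,291.6),.034)
p("collar top?",(315.5,288.8),.034)
p("turqA handle",(267.6,295.2),.1655)
p("turqB handle",(371,287),.1655)
p("green handle",(344,202),.1655)
p("blue handle",(268,181),.1655)
```

```text
hub [ 0.4794 -0.1422  0.112 ] 0.0023 -106.0
handle [ 0.4252 -0.1419  0.1655] 0.0549 -178.0
spout [ 0.5332 -0.1776  0.034 ] 0.0652 -35.2
collar top? [ 0.5222 -0.1617  0.034 ] 0.0474 -27.2
turqA handle [ 0.3584 -0.2625  0.1655] 0.1726 -134.8
turqB handle [ 0.5452 -0.33    0.1655] 0.2008 -71.1
green handle [ 0.6577 -0.0496  0.1655] 0.1993 27.0
blue handle [0.5366 0.1208 0.1655] 0.2669 77.8
```

send_rows(
  steps=[
    [-0.0325, -0.036, 0, 0, 0, 0],
    [-0.0325, -0.036, 0, 0, 0, 0],
    [-0.0325, -0.036, 0, 0, 0, 0],
    [-0.0325, -0.036, 0, 0, 0, 0],
    [0, 0, 0, 0, 0, 0],
    [0, 0, 0, 0, 0, 0],
  ],
  grip=1,
)

```text
time: 0.9
tool_pos: [0.4812, -0.1298, 0.2313]
tool_rot: [-0.0, 0.707, 0.707, 0.0]
contact_force: [-0.5, 0.2, 0.4]
gripper_width: 1.002
```

Run:
```python
from h import *
import pickle
c=manip.get_calibration("wrist"); im=manip.grab_frame("wrist")
pickle.dump(c,open("wc1.pkl","wb"))
cv2.imwrite("pics/wrist1.png",im); s=manip.state(); print(s["time"],s["tool_pos"],s["tool_rot"])
H,S,V=cv2.split(cv2.cvtColor(im,cv2.COLOR_BGR2HSV))
m=(((H<6)|(H>174))&(S>170)&(V>60)).astype(np.uint8)
ys,xs=np.where(m>0); print(xs.min(),xs.max(),ys.min(),ys.max())
h=cv2.convexHull(np.c_[xs,ys].astype(np.int32))[:,0]
for z in (.1,.103): print(circ(np.array([ray(c,p,z)[:2] for p in h])))
```

```text
0.95 [ 0.48143527 -0.12956248  0.23128555] [-2.71556117e-05  7.06911281e-01  7.07302199e-01  1.99297831e-04]
209 349 137 273
(array([ 0.48035616, -0.13969683]), np.float64(0.06095426042193013))
(array([ 0.48036216, -0.13875877]), np.float64(0.060287435541098534))
```

View pics/wrist1.png

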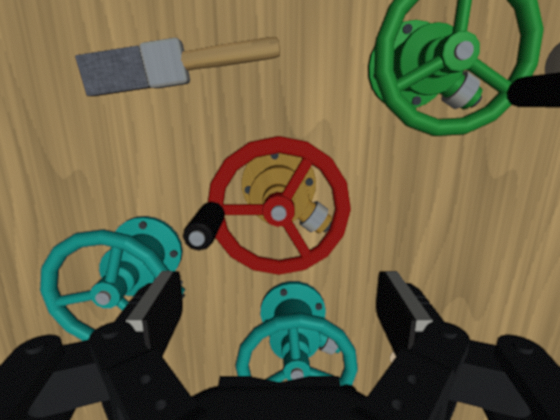

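The red wheel centre is near (279,213), its handle top at (198,238) and the spout tip near (325,230); the hull fit puts the axis at (0.480, −0.140).

Run:
```python
from h import *
import pickle
c=pickle.load(open("wc1.pkl","rb")); C=np.array([.4803,-.1400])
def p(n,px,z):
    X=ray(c,px,z); d=X[:2]-C; print(n,X.round(4),np.hypot(*d).round(4),np.degrees(np.arctan2(d[1],d[0])).round(1))
p("handle",(198,238),.1655);p("hub",(279,213),.112);p("spout",(325,231),.034)
im=cv2.imread("pics/wrist1.png")
cv2.imwrite("pics/crop3.png",cv2.resize(im[130:280,180:360],None,fx=4,fy=4,interpolation=cv2.INTER_CUBIC))
```

```text
handle [ 0.4264 -0.1394  0.1655] 0.0539 179.4
hub [ 0.4809 -0.1391  0.112 ] 0.0011 57.0
spout [ 0.5309 -0.1851  0.034 ] 0.0678 -41.7
```

View pics/crop3.png

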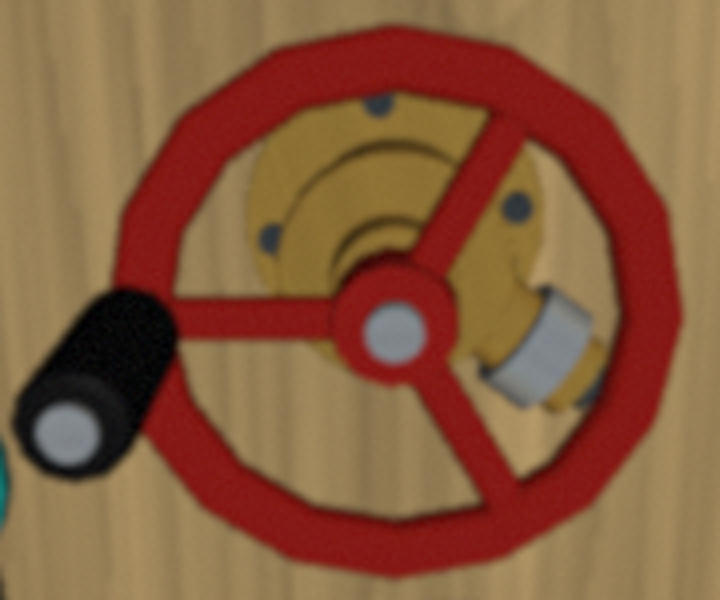

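send_rows(
  steps=[
    [-0.005, -0.0275, 0, 0, 0, 0],
    [-0.005, -0.0275, 0, 0, 0, 0],
    [0, 0, 0.03, 0, 0, 0],
    [0, 0, 0.03, 0, 0, 0],
    [0, 0, 0.03, 0, 0, 0],
    [0, 0, 0.021, 0, 0, 0],
    [0, 0, 0, 0, 0, 0],
    [0, 0, 0, 0, 0, 0],
  ],
  grip=1,
)

```text
time: 1.95
tool_pos: [0.4269, -0.1399, 0.1213]
tool_rot: [0.001, 0.707, 0.707, 0.0]
contact_force: [-0.8, -0.4, -0.6]
gripper_width: 0.999
```

send_rows(
  steps=[
    [0, 0, 0, 0, 0, 0],
    [0, 0, 0, 0, 0, 0],
    [0, 0, 0, 0, 0, 0],
    [0, 0, 0, 0, 0, 0],
    [0, 0, 0, 0, 0, 0],
    [0, 0, 0, 0, 0, 0],
  ],
  grip=0,
)

```text
time: 2.7
tool_pos: [0.4258, -0.1401, 0.1208]
tool_rot: [-0.0, 0.707, 0.707, -0.0]
contact_force: [-4.7, 1.1, 5.3]
gripper_width: 0.242
```

Run:
```python
from h import *
import pickle
c=pickle.load(open("wc1.pkl","rb")); C=np.array([.4803,-.1400])
for px in ((315,216.3),(326,225)):
    X=ray(c,px,.034); d=X[:2]-C; print(X,np.hypot(*d),np.degrees(np.arctan2(d[1],d[0])))
s=manip.state(); print(s)
cv2.imwrite("pics/side1.png",manip.grab_frame("side")[180:360,180:400].repeat(3,0).repeat(3,1))
```

```text
[ 0.51950466 -0.16818136  0.034     ] 0.04828244522671246 -35.7095902911927
[ 0.53172626 -0.17811525  0.034     ] 0.06401119565713372 -36.544481603695374
{'time': 2.7, 'joint_pos': array([-4.83912742e-01, -2.95405988e-01,  2.11983082e+00, -4.70543809e-04,
        1.31768466e+00, -4.83772871e-01]), 'joint_vel': array([ 0.00105182, -0.00068125, -0.00088896, -0.00087668,  0.00063957,
        0.00025234]), 'joint_efforts': array([ 3.09534296e-01, -2.02098137e+01, -3.39758134e+01,  3.38189984e-01,
       -1.04670458e+00,  4.47293802e-03]), 'tool_pos': array([ 0.42579528, -0.14011476,  0.12075683]), 'tool_rot': array([-1.79113651e-04,  7.07114489e-01,  7.07098989e-01, -2.94235359e-04]), 'contact_force': array([-4.65161194,  1.12187018,  5.29409147]), 'ft_torque': array([ 0.11830395,  0.66700353, -0.00349491]), 'gripper_width': 0.24241511291965548}
```

View pics/side1.png

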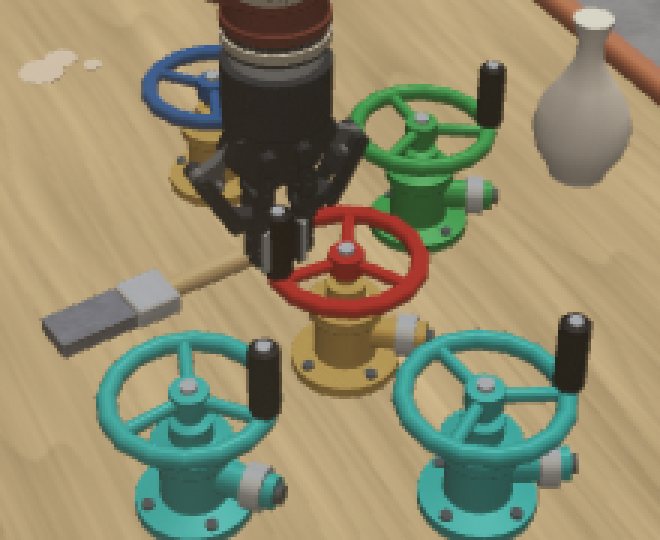

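```bash
cat > way.py <<'E'
import sys, numpy as np
a,b,st=map(float,sys.argv[1:4]); r=float(sys.argv[4]) if len(sys.argv)>4 else .055
n=int(round((b-a)/st)); th=np.radians(a+st*np.arange(n+1))
P=np.round(r*np.c_[np.sin(th),np.cos(th)],4)   # tool x=world y, tool y=world x
D=np.diff(P,axis=0)
for i in range(0,n,8): print(f"{a+st*i:.0f}->{a+st*min(n,i+8):.0f}", "["+", ".join(f"[{x:.4f}, {y:.4f}, 0, 0, 0, 0]" for x,y in D[i:i+8])+"]")
E
python3 way.py 180 -30 -10
```

```text
180->100 [[0.0096, 0.0008, 0, 0, 0, 0], [0.0092, 0.0025, 0, 0, 0, 0], [0.0087, 0.0041, 0, 0, 0, 0], [0.0079, 0.0055, 0, 0, 0, 0], [0.0067, 0.0067, 0, 0, 0, 0], [0.0055, 0.0079, 0, 0, 0, 0], [0.0041, 0.0087, 0, 0, 0, 0], [0.0025, 0.0092, 0, 0, 0, 0]]
100->20 [[0.0008, 0.0096, 0, 0, 0, 0], [-0.0008, 0.0096, 0, 0, 0, 0], [-0.0025, 0.0092, 0, 0, 0, 0], [-0.0041, 0.0087, 0, 0, 0, 0], [-0.0055, 0.0079, 0, 0, 0, 0], [-0.0067, 0.0067, 0, 0, 0, 0], [-0.0079, 0.0055, 0, 0, 0, 0], [-0.0087, 0.0041, 0, 0, 0, 0]]
20->-30 [[-0.0092, 0.0025, 0, 0, 0, 0], [-0.0096, 0.0008, 0, 0, 0, 0], [-0.0096, -0.0008, 0, 0, 0, 0], [-0.0092, -0.0025, 0, 0, 0, 0], [-0.0087, -0.0041, 0, 0, 0, 0]]
```

send_rows(
  steps=[
    [0.0096, 0.0008, 0, 0, 0, 0],
    [0.0092, 0.0025, 0, 0, 0, 0],
    [0.0087, 0.0041, 0, 0, 0, 0],
    [0.0079, 0.0055, 0, 0, 0, 0],
    [0.0067, 0.0067, 0, 0, 0, 0],
    [0.0055, 0.0079, 0, 0, 0, 0],
    [0.0041, 0.0087, 0, 0, 0, 0],
    [0.0025, 0.0092, 0, 0, 0, 0],
  ],
)

```text
time: 3.75
tool_pos: [0.4716, -0.0856, 0.1208]
tool_rot: [-0.0, 0.707, 0.707, -0.0]
contact_force: [-3.1, -1.1, 5.3]
gripper_width: 0.24
```

send_rows(
  steps=[
    [0.0008, 0.0096, 0, 0, 0, 0],
    [-0.0008, 0.0096, 0, 0, 0, 0],
    [-0.0025, 0.0092, 0, 0, 0, 0],
    [-0.0041, 0.0087, 0, 0, 0, 0],
    [-0.0055, 0.0079, 0, 0, 0, 0],
    [-0.0067, 0.0067, 0, 0, 0, 0],
    [-0.0079, 0.0055, 0, 0, 0, 0],
    [-0.0087, 0.0041, 0, 0, 0, 0],
  ],
)

```text
time: 4.75
tool_pos: [0.5326, -0.1213, 0.1207]
tool_rot: [-0.001, 0.707, 0.707, -0.0]
contact_force: [-6.6, 0.9, 7.5]
gripper_width: 0.242
```

send_rows(
  steps=[
    [-0.0092, 0.0025, 0, 0, 0, 0],
    [-0.0096, 0.0008, 0, 0, 0, 0],
    [-0.0096, -0.0008, 0, 0, 0, 0],
    [-0.0092, -0.0025, 0, 0, 0, 0],
    [-0.0087, -0.0041, 0, 0, 0, 0],
    [0, 0, 0, 0, 0, 0],
  ],
)

```text
time: 5.5
tool_pos: [0.5283, -0.1677, 0.1208]
tool_rot: [-0.0, 0.707, 0.707, -0.0]
contact_force: [-4.2, 1.7, 6.2]
gripper_width: 0.245
```

```bash
python3 - <<'E'
from h import *
s=manip.state(); d=s["tool_pos"][:2]-[.4803,-.14]; print(s["tool_pos"],np.hypot(*d),np.degrees(np.arctan2(d[1],d[0])),s["contact_force"])
c=manip.get_calibration("side"); im=manip.grab_frame("side")
cv2.imwrite("pics/side2.png",im[180:360,180:400].repeat(3,0).repeat(3,1))
E
python3 way.py -30 -46 -2
```

```text
[ 0.52828852 -0.16766158  0.12076746] 0.05539008326460073 -29.960041682389576 [-4.20993712  1.7491009   6.16485704]
-30->-46 [[-0.0016, -0.0010, 0, 0, 0, 0], [-0.0017, -0.0010, 0, 0, 0, 0], [-0.0015, -0.0011, 0, 0, 0, 0], [-0.0016, -0.0012, 0, 0, 0, 0], [-0.0015, -0.0012, 0, 0, 0, 0], [-0.0014, -0.0012, 0, 0, 0, 0], [-0.0014, -0.0013, 0, 0, 0, 0], [-0.0014, -0.0014, 0, 0, 0, 0]]
```

View pics/side2.png

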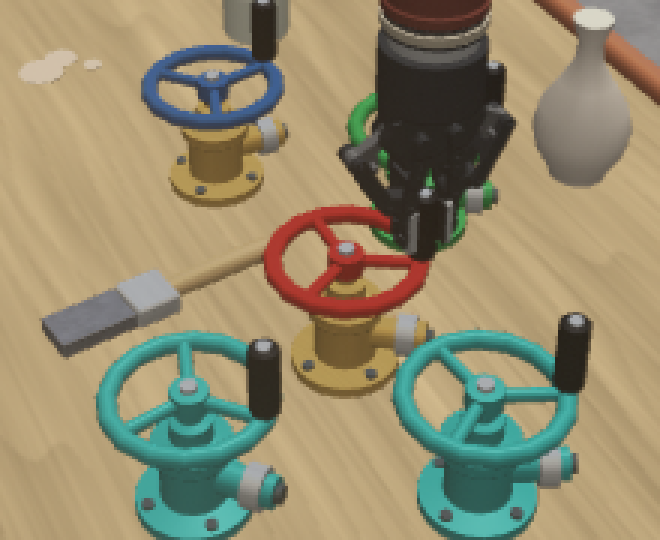

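send_rows(
  steps=[
    [-0.0016, -0.001, 0, 0, 0, 0],
    [-0.0017, -0.001, 0, 0, 0, 0],
    [-0.0015, -0.0011, 0, 0, 0, 0],
    [0, 0, 0, 0, 0, 0],
  ],
)

```text
time: 6.05
tool_pos: [0.5258, -0.1715, 0.1207]
tool_rot: [-0.0, 0.707, 0.707, 0.001]
contact_force: [-2.3, 4.5, 5.2]
gripper_width: 0.237
```

send_rows(
  steps=[
    [-0.0016, -0.0012, 0, 0, 0, 0],
    [0, 0, 0, 0, 0, 0],
  ],
)

```text
time: 6.3
tool_pos: [0.5247, -0.1731, 0.1208]
tool_rot: [-0.0, 0.707, 0.707, 0.001]
contact_force: [-1.8, 4.0, 5.2]
gripper_width: 0.239
```

send_rows(
  steps=[
    [-0.0015, -0.0012, 0, 0, 0, 0],
    [0, 0, 0, 0, 0, 0],
  ],
)

```text
time: 6.55
tool_pos: [0.5244, -0.1734, 0.1208]
tool_rot: [-0.0, 0.707, 0.707, 0.003]
contact_force: [1.8, 8.4, 4.7]
gripper_width: 0.241
```

send_rows(
  steps=[
    [-0.0014, -0.0012, 0, 0, 0, 0],
    [0, 0, 0, 0, 0, 0],
  ],
)

```text
time: 6.8
tool_pos: [0.5244, -0.1735, 0.1208]
tool_rot: [-0.0, 0.707, 0.707, 0.005]
contact_force: [7.1, 13.3, 3.2]
gripper_width: 0.242
```

send_rows(
  steps=[
    [-0.0014, -0.0013, 0, 0, 0, 0],
    [0, 0, 0, 0, 0, 0],
    [0, 0, 0, 0, 0, 0],
  ],
)

```text
time: 7.18
tool_pos: [0.5243, -0.1735, 0.1208]
tool_rot: [-0.0, 0.707, 0.707, 0.007]
contact_force: [10.7, 17.3, 1.1]
gripper_width: 0.239
```

Run:
```python
from h import *
s=manip.state(); d=s["tool_pos"][:2]-[.4803,-.14]; print(s["tool_pos"],np.hypot(*d),np.degrees(np.arctan2(d[1],d[0])),s["contact_force"])
c=manip.get_calibration("side"); im=manip.grab_frame("side")
cv2.imwrite("pics/side3.png",im[210:320,220:360].repeat(5,0).repeat(5,1))
```

```text
[ 0.52431952 -0.17351202  0.12083901] 0.055324258753189616 -37.281981283631275 [10.68652849 17.26462496  1.12046567]
```

View pics/side3.png

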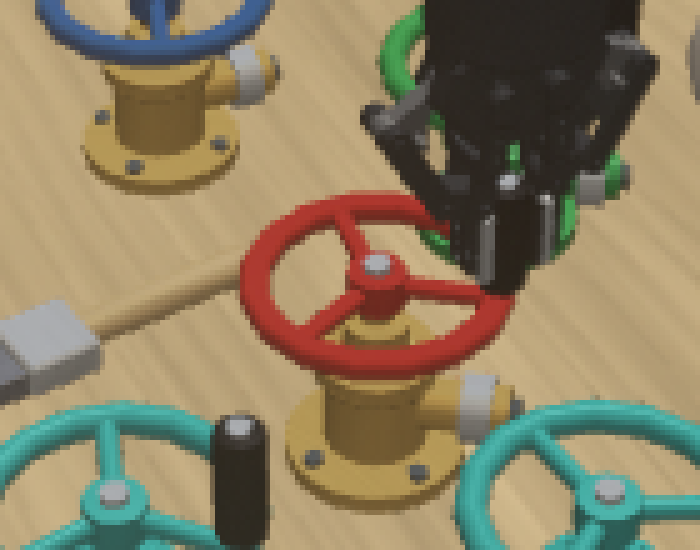

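Firm stop at about −37°: force rose to 20 N with no further motion, and that agrees with the spout direction of −36°. Now I open it two turns.

```bash
python3 way.py -40 680 10
```

```text
-40->40 [[0.0079, 0.0055, 0, 0, 0, 0], [0.0087, 0.0041, 0, 0, 0, 0], [0.0092, 0.0025, 0, 0, 0, 0], [0.0096, 0.0008, 0, 0, 0, 0], [0.0096, -0.0008, 0, 0, 0, 0], [0.0092, -0.0025, 0, 0, 0, 0], [0.0087, -0.0041, 0, 0, 0, 0], [0.0079, -0.0055, 0, 0, 0, 0]]
40->120 [[0.0067, -0.0067, 0, 0, 0, 0], [0.0055, -0.0079, 0, 0, 0, 0], [0.0041, -0.0087, 0, 0, 0, 0], [0.0025, -0.0092, 0, 0, 0, 0], [0.0008, -0.0096, 0, 0, 0, 0], [-0.0008, -0.0096, 0, 0, 0, 0], [-0.0025, -0.0092, 0, 0, 0, 0], [-0.0041, -0.0087, 0, 0, 0, 0]]
120->200 [[-0.0055, -0.0079, 0, 0, 0, 0], [-0.0067, -0.0067, 0, 0, 0, 0], [-0.0079, -0.0055, 0, 0, 0, 0], [-0.0087, -0.0041, 0, 0, 0, 0], [-0.0092, -0.0025, 0, 0, 0, 0], [-0.0096, -0.0008, 0, 0, 0, 0], [-0.0096, 0.0008, 0, 0, 0, 0], [-0.0092, 0.0025, 0, 0, 0, 0]]
200->280 [[-0.0087, 0.0041, 0, 0, 0, 0], [-0.0079, 0.0055, 0, 0, 0, 0], [-0.0067, 0.0067, 0, 0, 0, 0], [-0.0055, 0.0079, 0, 0, 0, 0], [-0.0041, 0.0087, 0, 0, 0, 0], [-0.0025, 0.0092, 0, 0, 0, 0], [-0.0008, 0.0096, 0, 0, 0, 0], [0.0008, 0.0096, 0, 0, 0, 0]]
280->360 [[0.0025, 0.0092, 0, 0, 0, 0], [0.0041, 0.0087, 0, 0, 0, 
[... 519 characters left out ...]
0025, -0.0092, 0, 0, 0, 0], [-0.0041, -0.0087, 0, 0, 0, 0], [-0.0055, -0.0079, 0, 0, 0, 0], [-0.0067, -0.0067, 0, 0, 0, 0], [-0.0079, -0.0055, 0, 0, 0, 0], [-0.0087, -0.0041, 0, 0, 0, 0]]
520->600 [[-0.0092, -0.0025, 0, 0, 0, 0], [-0.0096, -0.0008, 0, 0, 0, 0], [-0.0096, 0.0008, 0, 0, 0, 0], [-0.0092, 0.0025, 0, 0, 0, 0], [-0.0087, 0.0041, 0, 0, 0, 0], [-0.0079, 0.0055, 0, 0, 0, 0], [-0.0067, 0.0067, 0, 0, 0, 0], [-0.0055, 0.0079, 0, 0, 0, 0]]
600->680 [[-0.0041, 0.0087, 0, 0, 0, 0], [-0.0025, 0.0092, 0, 0, 0, 0], [-0.0008, 0.0096, 0, 0, 0, 0], [0.0008, 0.0096, 0, 0, 0, 0], [0.0025, 0.0092, 0, 0, 0, 0], [0.0041, 0.0087, 0, 0, 0, 0], [0.0055, 0.0079, 0, 0, 0, 0], [0.0067, 0.0067, 0, 0, 0, 0]]
```

send_rows(
  steps=[
    [0.0079, 0.0055, 0, 0, 0, 0],
    [0.0087, 0.0041, 0, 0, 0, 0],
    [0.0092, 0.0025, 0, 0, 0, 0],
    [0.0096, 0.0008, 0, 0, 0, 0],
    [0.0096, -0.0008, 0, 0, 0, 0],
    [0.0092, -0.0025, 0, 0, 0, 0],
    [0.0087, -0.0041, 0, 0, 0, 0],
    [0.0079, -0.0055, 0, 0, 0, 0],
  ],
)

```text
time: 8.22
tool_pos: [0.5238, -0.1056, 0.1209]
tool_rot: [0.002, 0.707, 0.707, 0.004]
contact_force: [11.3, 4.0, -1.0]
gripper_width: 0.245
```

send_rows(
  steps=[
    [0.0067, -0.0067, 0, 0, 0, 0],
    [0.0055, -0.0079, 0, 0, 0, 0],
    [0.0041, -0.0087, 0, 0, 0, 0],
    [0.0025, -0.0092, 0, 0, 0, 0],
    [0.0008, -0.0096, 0, 0, 0, 0],
    [-0.0008, -0.0096, 0, 0, 0, 0],
    [-0.0025, -0.0092, 0, 0, 0, 0],
    [-0.0041, -0.0087, 0, 0, 0, 0],
  ],
)

```text
time: 9.22
tool_pos: [0.4514, -0.0933, 0.1208]
tool_rot: [-0.001, 0.707, 0.707, 0.002]
contact_force: [1.3, 4.2, 4.1]
gripper_width: 0.243
```

send_rows(
  steps=[
    [-0.0055, -0.0079, 0, 0, 0, 0],
    [-0.0067, -0.0067, 0, 0, 0, 0],
    [-0.0079, -0.0055, 0, 0, 0, 0],
    [-0.0087, -0.0041, 0, 0, 0, 0],
    [-0.0092, -0.0025, 0, 0, 0, 0],
    [-0.0096, -0.0008, 0, 0, 0, 0],
    [-0.0096, 0.0008, 0, 0, 0, 0],
    [-0.0092, 0.0025, 0, 0, 0, 0],
  ],
)

```text
time: 10.22
tool_pos: [0.4297, -0.1608, 0.1208]
tool_rot: [0.002, 0.707, 0.707, 0.004]
contact_force: [16.5, 9.3, -0.0]
gripper_width: 0.245
```

send_rows(
  steps=[
    [-0.0087, 0.0041, 0, 0, 0, 0],
    [-0.0079, 0.0055, 0, 0, 0, 0],
    [-0.0067, 0.0067, 0, 0, 0, 0],
    [-0.0055, 0.0079, 0, 0, 0, 0],
    [-0.0041, 0.0087, 0, 0, 0, 0],
    [-0.0025, 0.0092, 0, 0, 0, 0],
    [-0.0008, 0.0096, 0, 0, 0, 0],
    [0.0008, 0.0096, 0, 0, 0, 0],
  ],
)

```text
time: 11.22
tool_pos: [0.4874, -0.1945, 0.1206]
tool_rot: [-0.004, 0.707, 0.707, 0.001]
contact_force: [-4.7, 12.6, 14.0]
gripper_width: 0.245
```

send_rows(
  steps=[
    [0.0025, 0.0092, 0, 0, 0, 0],
    [0.0041, 0.0087, 0, 0, 0, 0],
    [0.0055, 0.0079, 0, 0, 0, 0],
    [0.0067, 0.0067, 0, 0, 0, 0],
    [0.0079, 0.0055, 0, 0, 0, 0],
    [0.0087, 0.0041, 0, 0, 0, 0],
    [0.0092, 0.0025, 0, 0, 0, 0],
    [0.0096, 0.0008, 0, 0, 0, 0],
  ],
)

```text
time: 12.22
tool_pos: [0.5355, -0.1443, 0.1209]
tool_rot: [0.003, 0.707, 0.707, 0.001]
contact_force: [8.6, -3.7, 0.2]
gripper_width: 0.244
```

Run:
```python
from h import *
s=manip.state(); d=s["tool_pos"][:2]-[.4803,-.14]; print(s["tool_pos"],np.hypot(*d),np.degrees(np.arctan2(d[1],d[0])),s["contact_force"],s["joint_pos"])
c=manip.get_calibration("side"); im=manip.grab_frame("side")
cv2.imwrite("pics/side4.png",im[180:360,180:400].repeat(3,0).repeat(3,1))
```

```text
[ 0.53554777 -0.14430841  0.12089002] 0.05541550531105661 -4.459100124176155 [ 8.59674371 -3.70135594  0.24120569] [-3.96941553e-01 -2.41044685e-02  1.88093048e+00 -9.17730908e-04
  1.27812998e+00 -3.95891187e-01]
```

View pics/side4.png

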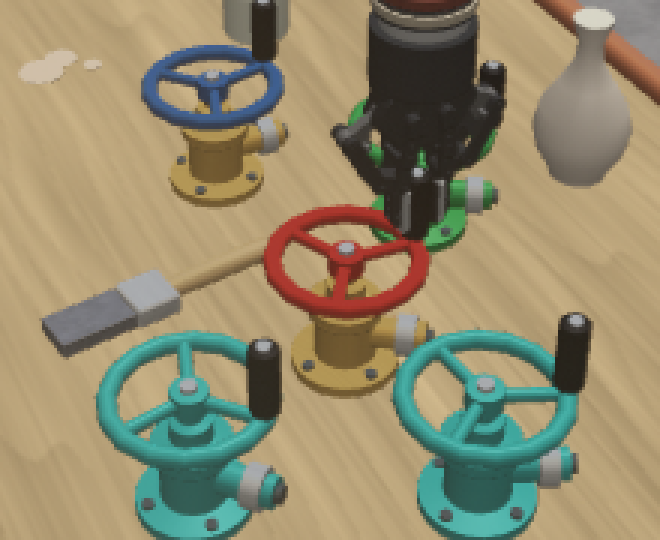

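The handle is still held at about −4.5°, a few degrees behind the nominal path. I'll re-anchor the path on the measured angle.

```bash
python3 way.py 356 676 10
```

```text
356->436 [[0.0095, -0.0002, 0, 0, 0, 0], [0.0095, -0.0018, 0, 0, 0, 0], [0.0089, -0.0035, 0, 0, 0, 0], [0.0082, -0.0049, 0, 0, 0, 0], [0.0073, -0.0063, 0, 0, 0, 0], [0.0060, -0.0074, 0, 0, 0, 0], [0.0046, -0.0084, 0, 0, 0, 0], [0.0032, -0.0091, 0, 0, 0, 0]]
436->516 [[0.0015, -0.0095, 0, 0, 0, 0], [-0.0002, -0.0095, 0, 0, 0, 0], [-0.0018, -0.0095, 0, 0, 0, 0], [-0.0035, -0.0089, 0, 0, 0, 0], [-0.0049, -0.0082, 0, 0, 0, 0], [-0.0063, -0.0073, 0, 0, 0, 0], [-0.0074, -0.0060, 0, 0, 0, 0], [-0.0084, -0.0046, 0, 0, 0, 0]]
516->596 [[-0.0091, -0.0032, 0, 0, 0, 0], [-0.0095, -0.0015, 0, 0, 0, 0], [-0.0095, 0.0002, 0, 0, 0, 0], [-0.0095, 0.0018, 0, 0, 0, 0], [-0.0089, 0.0035, 0, 0, 0, 0], [-0.0082, 0.0049, 0, 0, 0, 0], [-0.0073, 0.0063, 0, 0, 0, 0], [-0.0060, 0.0074, 0, 0, 0, 0]]
596->676 [[-0.0046, 0.0084, 0, 0, 0, 0], [-0.0032, 0.0091, 0, 0, 0, 0], [-0.0015, 0.0095, 0, 0, 0, 0], [0.0002, 0.0095, 0, 0, 0, 0], [0.0018, 0.0095, 0, 0, 0, 0], [0.0035, 0.0089, 0, 0, 0, 0], [0.0049, 0.0082, 0, 0, 0, 0], [0.0063, 0.0073, 0, 0, 0, 0]]
```

send_rows(
  steps=[
    [0.0095, -0.0002, 0, 0, 0, 0],
    [0.0095, -0.0018, 0, 0, 0, 0],
    [0.0089, -0.0035, 0, 0, 0, 0],
    [0.0082, -0.0049, 0, 0, 0, 0],
    [0.0073, -0.0063, 0, 0, 0, 0],
    [0.006, -0.0074, 0, 0, 0, 0],
    [0.0046, -0.0084, 0, 0, 0, 0],
    [0.0032, -0.0091, 0, 0, 0, 0],
  ],
)

```text
time: 13.28
tool_pos: [0.4918, -0.0859, 0.1208]
tool_rot: [0.001, 0.707, 0.707, -0.0]
contact_force: [2.9, -3.7, 5.8]
gripper_width: 0.244
```

send_rows(
  steps=[
    [0.0015, -0.0095, 0, 0, 0, 0],
    [-0.0002, -0.0095, 0, 0, 0, 0],
    [-0.0018, -0.0095, 0, 0, 0, 0],
    [-0.0035, -0.0089, 0, 0, 0, 0],
    [-0.0049, -0.0082, 0, 0, 0, 0],
    [-0.0063, -0.0073, 0, 0, 0, 0],
    [-0.0074, -0.006, 0, 0, 0, 0],
    [-0.0084, -0.0046, 0, 0, 0, 0],
  ],
)

```text
time: 14.28
tool_pos: [0.4303, -0.1177, 0.1208]
tool_rot: [0.003, 0.707, 0.707, 0.002]
contact_force: [15.6, -2.7, -3.1]
gripper_width: 0.245
```

send_rows(
  steps=[
    [-0.0091, -0.0032, 0, 0, 0, 0],
    [-0.0095, -0.0015, 0, 0, 0, 0],
    [-0.0095, 0.0002, 0, 0, 0, 0],
    [-0.0095, 0.0018, 0, 0, 0, 0],
    [-0.0089, 0.0035, 0, 0, 0, 0],
    [-0.0082, 0.0049, 0, 0, 0, 0],
    [-0.0073, 0.0063, 0, 0, 0, 0],
    [-0.006, 0.0074, 0, 0, 0, 0],
  ],
)

```text
time: 15.28
tool_pos: [0.4473, -0.1835, 0.1207]
tool_rot: [-0.002, 0.707, 0.707, 0.001]
contact_force: [-0.1, 4.4, 10.1]
gripper_width: 0.243
```

send_rows(
  steps=[
    [-0.0046, 0.0084, 0, 0, 0, 0],
    [-0.0032, 0.0091, 0, 0, 0, 0],
    [-0.0015, 0.0095, 0, 0, 0, 0],
    [0.0002, 0.0095, 0, 0, 0, 0],
    [0.0018, 0.0095, 0, 0, 0, 0],
    [0.0035, 0.0089, 0, 0, 0, 0],
    [0, 0, 0, 0, 0, 0],
  ],
)

```text
time: 16.15
tool_pos: [0.5029, -0.1901, 0.1209]
tool_rot: [0.002, 0.707, 0.707, -0.001]
contact_force: [3.9, -7.3, 4.1]
gripper_width: 0.24
```

Run:
```python
from h import *
s=manip.state(); d=s["tool_pos"][:2]-[.4803,-.14]; print(s["tool_pos"],np.hypot(*d),np.degrees(np.arctan2(d[1],d[0])),s["contact_force"])
```

```text
[ 0.50294186 -0.19014846  0.12085042] 0.05502291790055586 -65.7009815364323 [ 3.91908732 -7.27607742  4.11904222]
```

send_rows(
  steps=[
    [0.0022, 0.004, 0, 0, 0, 0],
    [0.0022, 0.004, 0, 0, 0, 0],
    [0.0028, 0.0036, 0, 0, 0, 0],
    [0.0029, 0.0035, 0, 0, 0, 0],
    [0.0033, 0.0031, 0, 0, 0, 0],
    [0.0034, 0.003, 0, 0, 0, 0],
    [0, 0, 0, 0, 0, 0],
    [0, 0, 0, 0, 0, 0],
  ],
)

```text
time: 17.15
tool_pos: [0.5244, -0.1733, 0.1209]
tool_rot: [0.002, 0.707, 0.707, -0.0]
contact_force: [6.3, -5.4, 2.9]
gripper_width: 0.236
```

Run:
```python
from h import *
s=manip.state(); d=s["tool_pos"][:2]-[.4803,-.14]; print(s["tool_pos"],np.hypot(*d),np.degrees(np.arctan2(d[1],d[0])),s["contact_force"],s["gripper_width"])
im=manip.grab_frame("side")
cv2.imwrite("pics/side5.png",im[210:320,220:360].repeat(5,0).repeat(5,1)); cv2.imwrite("pics/scene5.png",manip.grab_frame("scene"))
```

```text
[ 0.52439312 -0.17325087  0.12085045] 0.05522521372376974 -37.02015308772494 [ 6.25066918 -5.43253348  2.94853001] 0.23609977352402217
```

View pics/side5.png

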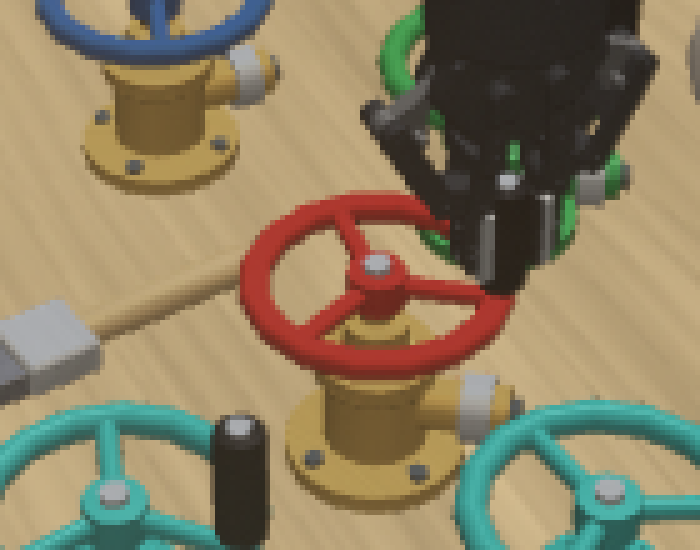

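View pics/scene5.png

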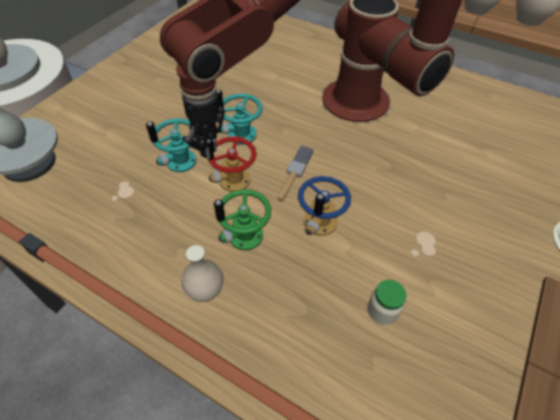

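The picture matches the one taken at the stop. The path count from the stop is 720° and the other objects look unmoved, so I'm handing in.

Run:
```python
from plant import manip
print(manip.job_done(), manip.state()["tool_pos"])
```

```text
the job is handed in; nothing more can be done
the job is handed in; nothing more can be done
```

The red valve was closed to its stop and then opened two full turns. I handed the job in with its handle still gripped; no verdict was reported.

- **Closing:** I turned the handle clockwise until it stopped moving at −37.3° and the force had risen to about 20 N. The spout measured about −36°, so the stop is where it should be.
- **Opening:** I turned it counter-clockwise through a tracked 720°. The last reading was −37.0°, about 0.005 rad from two turns by the arm's position. The close-up from the side camera looks the same as the one taken at the stop.
- **Grip:** The gripper opening was steady at about 0.24, on a 22 mm handle. The finger force on the handle can't be read directly; the gripper is fixed at half its maximum. The outside force on the tool was about 9 N.
- **Other objects:** The blue valve, vase, jar and brush look unmoved in the last scene picture. I judged that by eye and did not measure it.
- **Disagreement:** After the first turn, the measured angle was about 4.5° behind the nominal path. I corrected for it before the second turn.

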